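# Fetch the skimmer from the back of the crowded hook

## Robot

A 6-joint arm with a two-finger parallel gripper is mounted at the origin on the work surface. World frame = base frame: x ahead of the robot, y to its left, z up, the work surface at z = 0. Lengths are in m, angles in rad, forces in N, time in s.
With the tool pointing down it reaches from about 0.375 to 0.925 m from the base axis. Payload 5.7 kg.
Tool frame: the origin (TCP) lies on the centre line of the jaws, within the pads' length; the fingertips stand 17 mm ahead of it and the grasp point (between the pads) lies 2 mm behind it; z points along the fingers, y is the direction in which the jaws open and shut (so a half turn about z gives the same grasp; the last joint's range is limited). The gripper opens to 88 mm and grips with 3 to 60 N. Pads are 20 mm wide; open, the fingers measure 115 mm over their backs; the gripper's body (75 mm by 178 mm) begins 61 mm behind the grasp point.
Start: joints at [1.225, 0.359, 1.51, -0, 1.272, -0.115], TCP at [0.137, 0.584, 0.24] pointing down, gripper open.
Joint ranges: [-2.97, 2.97], [-1.01, 2.36], [0.21, 2.38], [-0.96, 4.11], [0.2, 2.71], [-2.98, 2.98]. Speed limits (rad/s): [2.39, 2.39, 3.14, 3.14, 3.14, 3.14].

## Interface

Orientations are given as a 3x3 rotation matrix whose columns are the frame's x, y, z axes.
In Python, from workcell import * gives the robot as it stands.
- The arm moves only by the tool arm_command, never from a script. Its argument "increments" is text: rows parted by semicolons, each of 4 numbers parted by spaces: the shift along the tool's x, y, z as a fraction of full scale, then the turn about the tool's z as a fraction of full scale. A call has 1 to 8 rows; each row is the pose to reach, as a shift and turn from the pose commanded when the call began, along the tool's axes at that moment; what a row does not reach only later rows make up. Full scale, the value 1, is 0.15 m for a shift and pi/2 rad for a turn. A row lasts 1/10 s, in which the tool goes at most 50 mm and 8.59 degrees, less where a joint would pass 70% of its speed; a pose out of reach is approached as far as the arm can. A call with a number of a shift or a turn outside -1 to 1 is refused whole. A call with a gripper value outside its range is refused whole. "hand" is the opening, from -1 (shut) to 1 (fully open), set as the call begins (left out, the last holds). The fingers move at their own pace and stop on an object; "squeeze" is the grip in N (left out, the last holds). Time passes only in rows, so rows that repeat a pose let the fingers close. It gives the time, the measured TCP pose, the force and the opening at its end, in the units of the state.
- state(): the state, without advancing time (a new reading comes with each control period).
- camera(name): name is "side" or "top" or "wrist"; returns the picture (420x560x3 uint8, red, green, blue); there is no depth.
- calibration(name): a dict with "fov_y" (degrees; the focal length in pixels is half the picture's height over the tangent of half this angle, whatever the lens; pixels are square), "cx", "cy" (the principal point, pixels), "R" (3x3) and "t" (3): a world point X has camera coordinates R X + t. Camera axes: x right, y down, z forward; pixel columns grow to the right and rows downward; lengths in m; the calibration is good to about 2 mm. A picture is of the moment at which its call begins: read the wrist's pose just before it. calibration takes no time and is no camera call; for the wrist camera it gives the pose at the moment of the call.
- sign_off(): hands the job in, once; it reports no verdict.
Trained networks look in the newest picture that a camera, given by its name, has taken for a name from the list of things; names that differ only in an ending like _2 or _b are one class to them, and where a whole thing is asked for, a point or a joint stands for the part that bears it (a point fixed in the world has none). Each returns a list of dicts, best first, with "score" (0 to 1); they miss things now and then, are a little off and sometimes report something else, mostly with a low value. They report only what shows in the picture. A call takes as long as a camera call.
- trace(camera, label): "pixels" (420x560 bool, what is visible of it) and "bbox" ([centre column, centre row, width, height] in pixels, round what is visible of it).
- spot_point(camera, label): "at" ([column, row] in pixels: a listed point, or the origin of a listed thing).
The state is a dict: "t": time; "q": joint angles; "joint_vel": joint speeds; "tau": joint torques, N m; "ee_pos": TCP position; "tcp_rot": TCP orientation; "wrist_force": force on the tool from outside, world axes, zero at the start; "ft_torque": the same for the moment, N m; "width": finger opening in m.
Only numpy, scipy, OpenCV 4.12 (cv2) and the standard library are available. Lean on these libraries where they do the work, as an engineer would, in place of code of your own. Each camera call takes 0.05 s, during which the arm holds its last target. There are 200 camera calls.

## Task

The round skimmer is wanted at the stove, but it hangs at the back of the crowded prong, behind the turner and the scraper. Rehang those two on the rack's empty prong first, then take the skimmer off and stand it head down in the round steel pot, letting it down gently onto the bottom. Drop nothing, and leave the bowl, bottle and lidded pan as they are.

Things in the scene. Friction and masses are not known exactly. Their poses are not given: they have to be found in the camera images.
- rack: Open steel utensil rack, fixed: a 25 mm square rail, 430 mm long, on two posts 400 mm apart, about 280 mm high. Origin on the table under the rail's middle, y along the rail, -x towards the robot. Two like prongs, parallel, about 180 mm apart, reach out from the rail along -x: one crowded, one empty (left or right).
- full_hook: Crowded prong: level 7 mm rod. Origin on its centre line at the rail's middle, 275 mm above the table. It runs along -x (y along rail, z up): leaves its 26 mm wide clip at x -17 mm, straight to -170, then turns up to a 9 mm ball end at x -183, ball's top 12 mm above the centre line. Utensils hang at about x -70 (skimmer), -104 and -138 mm (turner, scraper in either order).
- spare_hook: The empty prong on the same rail, exactly like the crowded one and parallel to it; same frame. Fixed.
- skimmer: Round steel skimmer, 0.14 kg. Handle: closed loop of two parallel 6 mm rods (28 mm apart inside, 40 mm outside) to z -120 mm, threaded on the prong. Origin: where the prong's centre line lies inside the loop's top bend (top 10 mm higher). z up the handle, x square to the flat head. Lowest edge z -218 mm. To unhook, lift 12 to 30 mm and draw over the ball end.
- skimmer_head (a point): Centre of the skimmer's head, a flat perforated disc 88 mm across and 4 mm thick, 174 mm below the skimmer's origin.
- turner: Slotted steel turner, 0.16 kg: same loop handle and frame as the skimmer, with a flat rectangular blade 80 mm wide (y) and 85 mm long with five slots, its lowest edge at z = -218 mm. Hangs in front of the skimmer.
- scraper: Narrow steel scraper, 0.13 kg: same loop handle and frame as the skimmer, with a plain flat blade 50 mm wide (y) and 85 mm long, its lowest edge at z = -218 mm. Hangs in front of the skimmer.
- pot: Round straight-sided steel pot, loose, 0.6 kg: 120 mm outside, 114 mm inside diameter, 115 mm high, inner floor 4 mm above the table. Origin: centre of its underside. It stands well to the left or the right of the rack.
- bowl: White bowl, 116 mm across and 55 mm high, on the side opposite to the pot; not to be disturbed. Origin: centre of its underside.
- sauce: Amber glass bottle, 64 mm thick and 170 mm high, at the back left; not to be disturbed. Origin: centre of its underside.
- pan: Lidded rectangular steel pan, 184 x 170 mm and 70 mm high, at the back right; not to be disturbed. Origin: centre of its underside.

How it is judged:
On the way:
1. the turner and the scraper both hang on the spare prong, let go, while the skimmer still hangs on the crowded one (x of turner in the frame of spare_hook between -0.172 and -0.015 m and y of turner in the frame of spare_hook between -0.012 and 0.012 m and z of turner in the frame of spare_hook between -0.008 and 0.006 m and angle between each of turner, scraper, skimmer's own z axis and vertical below 0.3 rad and x of scraper in the frame of spare_hook between -0.172 and -0.015 m and y of scraper in the frame of spare_hook between -0.012 and 0.012 m and z of scraper in the frame of spare_hook between -0.008 and 0.006 m and contact force between each of turner, scraper and the arm below 0.1 N and contact force between each of turner, scraper and the fingers below 0.1 N and x of skimmer in the frame of full_hook between -0.172 and -0.015 m and y of skimmer in the frame of full_hook between -0.012 and 0.012 m and z of skimmer in the frame of full_hook between -0.008 and 0.006 m), for 0.2 s.
At the end, for the whole second after the job is handed in: Turner and scraper hang still on the spare prong, loops round it; skimmer stands or leans at rest head down in the pot (disc centre within 50 mm of the pot's axis, less than 65 mm above its underside); pot upright; nothing held (x of turner in the frame of spare_hook between -0.172 and -0.015 m and y of turner in the frame of spare_hook between -0.012 and 0.012 m and z of turner in the frame of spare_hook between -0.008 and 0.006 m and angle between each of turner, scraper's own z axis and vertical below 0.3 rad and x of scraper in the frame of spare_hook between -0.172 and -0.015 m and y of scraper in the frame of spare_hook between -0.012 and 0.012 m and z of scraper in the frame of spare_hook between -0.008 and 0.006 m and linear speed of each of turner, scraper, skimmer below 0.08 m/s and contact force between skimmer and the arm below 0.1 N and contact force between skimmer and the fingers below 0.1 N and horizontal distance between skimmer_head and pot below 0.05 m and z of skimmer_head in the frame of pot below 0.065 m and angle between skimmer's own z axis and vertical below 0.9 rad and angle between pot's own z axis and vertical below 0.1 rad); the robot touches nothing.
It fails at once if the turner or scraper is dropped or flung (let go, it moves at over 0.8 m/s) ((linear speed of turner above 0.8 m/s and contact force between turner and the arm below 0.1 N and contact force between turner and the fingers below 0.1 N) or (linear speed of scraper above 0.8 m/s and contact force between scraper and the arm below 0.1 N and contact force between scraper and the fingers below 0.1 N)).
It fails at once if the skimmer, off the prong, is let go before its disc is within about 20 mm of the pot's bottom (contact force between skimmer and the arm below 0.1 N and contact force between skimmer and the fingers below 0.1 N and (z of skimmer in the frame of full_hook below -0.02 m or x of skimmer in the frame of full_hook below -0.195 m) and z of skimmer_head in the frame of pot above 0.07 m).
It fails at once if a utensil lands on the table (contact force between any of turner, scraper, skimmer and table above 0.1 N).
It fails at once if the pot is tipped (angle between pot's own z axis and vertical above 0.35 rad).
It fails at once if the bowl, bottle or pan is shifted by more than 25 mm or tipped (distance of any of bowl, sauce, pan from where it was at the start of the episode above 0.025 m or angle between any of bowl, sauce, pan's own z axis and vertical above 0.3 rad).
It also fails if it takes over 64 s, if anything falls off the work surface, if the arm or the gripper's body presses on something with over 40 N, if the wrist force passes 120 N, or if a joint passes its speed limit or range.

## Working session

There is one attempt and no reset: what is moved stays moved. The work goes in short steps, Python scripts to look and compute and a tool call to move; the robot and the scene stay as the last step left them, time stands still between calls to the robot, and variables do not carry over. Pictures are saved under pics/ and viewed, about 8 in all and at most 12, crops included, and the job is handed in when it is done.

Besides the shell and the picture viewer there is one more tool, called after "Emit:" as name(argument=value, ...) on one line, values as JSON. arm_command: Moves the arm, as the interface text tells. Its arguments: {"type":"object","properties":{"increments":{"type":"string"},"hand":{"type":"number"},"squeeze":{"type":"number"}},"required":["increments"]}

```bash
ls; mkdir -p pics
cat > h.py <<'E'
from workcell import *
import numpy as np, cv2
def snap(n,f=None):
    im=camera(n)
    if f: cv2.imwrite('pics/'+f,cv2.cvtColor(np.asarray(im),cv2.COLOR_RGB2BGR))
    return im
def cal(n):
    c=calibration(n); f=210/np.tan(np.radians(c['fov_y'])/2)
    return f,c['cx'],c['cy'],np.array(c['R']),np.array(c['t'])
def ray(n,p,C=None):
    f,cx,cy,R,t=C or cal(n); d=R.T@np.array([(p[0]-cx)/f,(p[1]-cy)/f,1]); return -R.T@t,d/np.linalg.norm(d)
def onz(n,p,z,C=None):
    o,d=ray(n,p,C); return o+d*(z-o[2])/d[2]
def onplane(n,p,ax,v,C=None):
    o,d=ray(n,p,C); return o+d*(v-o[ax])/d[ax]
def tri(rs):
    A=sum(np.eye(3)-np.outer(d,d) for o,d in rs); b=sum((np.eye(3)-np.outer(d,d))@o for o,d in rs); return np.linalg.solve(A,b)
def proj(n,X,C=None):
    f,cx,cy,R,t=C or cal(n); c=R@np.array(X)+t; return np.array([cx+f*c[0]/c[2],cy+f*c[1]/c[2]])
E
python3 - <<'E'
from h import *
for n in ['side','top','wrist']:
    snap(n,n+'0.png'); c=calibration(n); f,cx,cy,R,t=cal(n); print(n,c['fov_y'],cx,cy,'pos',(-R.T@t).round(3),'fwd',R[2].round(2), [k for k in c])
    for l in ['rack','full_hook','spare_hook','skimmer','skimmer_head','turner','scraper','pot','bowl','sauce','pan']:
        if n=='wrist' and l in('bowl','sauce','pan'):continue
        r=spot_point(n,l); print(l,[(np.round(a['at'],1).tolist(),round(a['score'],2)) for a in r[:2]])
s=state();print(s['t'],s['ee_pos'],s['tcp_rot'])
E
```

```text
pics
side 56.309950375601666 281.4251080516933 201.83168904144384 pos [ 0.227 -0.582  0.945] fwd [ 0.35  0.56 -0.75] ['fov_y', 'cx', 'cy', 'R', 't']
rack [([305.5, 217.5], 0.63), ([291.0, 189.4], 0.22)]
full_hook [([327.2, 171.8], 0.69)]
spare_hook [([290.8, 128.4], 0.87)]
skimmer [([303.6, 183.4], 0.66)]
skimmer_head [([302.1, 225.6], 0.75)]
turner [([277.9, 194.9], 0.91)]
scraper [([291.3, 189.1], 0.75), ([300.0, 225.9], 0.21)]
pot [([192.9, 181.0], 0.85), ([243.5, 146.9], 0.18)]
bowl [([288.3, 359.3], 0.77)]
sauce [([245.1, 148.9], 0.7)]
pan [([413.3, 353.6], 0.97)]
top 44.96278821028616 282.91635090005116 213.28125546023463 pos [ 0.38  -0.024  1.47 ] fwd [ 0.14  0.02 -0.99] ['fov_y', 'cx', 'cy', 'R', 't']
rack [([277.2, 181.4], 0.93)]
full_hook [([311.2, 160.4], 0.69), ([310.2, 189.1], 0.58)]
spare_hook [([231.2, 154.6], 0.84)]
skimmer [([312.0, 186.2], 0.72)]
skimmer_head [([307.4, 199.6], 0.6), ([308.9, 204.8], 0.51)]
turner [([308.2, 216.8], 0.62)]
scraper [([307.1, 202.8], 0.49)]
pot [([167.0, 260.8], 0.61)]
bowl [([396.0, 276.1], 0.97), ([164.7, 258.4], 0.39)]
sauce [([156.4, 182.6], 0.87)]
pan [([445.0, 190.3], 0.86)]
wrist 71.52672975690854 277.373085202897 209.94161735219083 pos [0.055 0.604 0.384] fwd [ 0.3  -0.07 -0.95] ['fov_y', 'cx', 'cy', 'R', 't']
rack []
full_hook []
spare_hook []
skimmer []
skimmer_head []
turner []
scraper []
pot [([184.9, 388.2], 0.89)]
1.65 [0.13724154 0.58403559 0.2396034 ] [[-9.73488745e-01  2.28734915e-01 -5.27172154e-05]
 [ 2.28734920e-01  9.73488734e-01 -1.43073337e-04]
 [ 1.85937479e-05 -1.51338551e-04 -9.99999988e-01]]
```

Run:
```python
import cv2,numpy as np
a=cv2.imread('pics/side0.png')[90:290,180:380];b=cv2.imread('pics/top0.png')[110:310,130:330]
cv2.imwrite('pics/c0.png',np.hstack([cv2.resize(x,(400,400),interpolation=cv2.INTER_CUBIC) for x in(a,b)]))
```

```text
(no output)
```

View pics/c0.png

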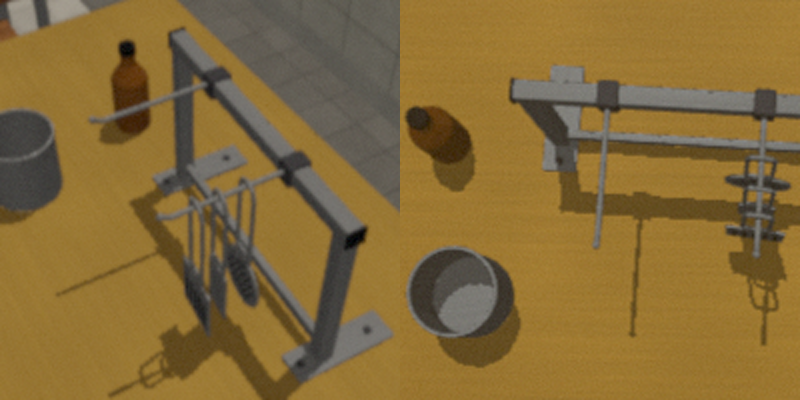

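View pics/top0.png

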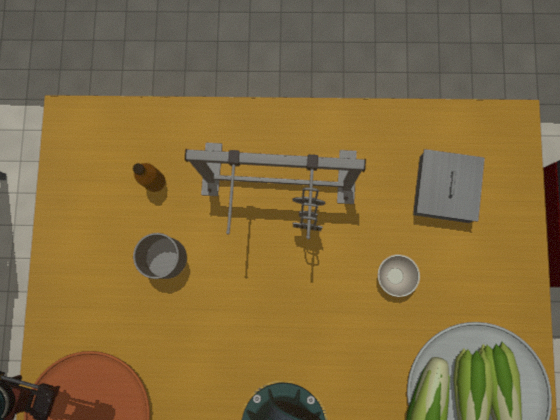

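Run:
```python
from h import *
print('spare ball',tri([ray('top',(228.5,232.5)),ray('side',(227.5,150))]),onz('top',(228.5,232.5),.283))
print('full ball',tri([ray('top',(308.5,236.5)),ray('side',(261,198.5))]),onz('top',(308.5,236.5),.283))
print('spare clip',tri([ray('top',(231.2,154.6)),ray('side',(290.8,128.4))]),onz('top',(234,157.5),.29))
print('full clip',tri([ray('top',(311.2,160.4)),ray('side',(327.2,171.8))]),onz('top',(312.5,161.5),.29))
for l,a,b in [('skim',(312,186.2),(303.6,183.4)),('scr',(307.1,202.8),(291.3,189.1)),('turn',(308.2,216.8),(277.9,194.9))]:
  print(l,tri([ray('top',a),ray('side',b)]),onz('top',a,.28))
print('rail ends', onz('top',(186,155.5),.29),onz('top',(365,165.5),.29))
snap('top'); print('pot')
for n in('top',):
  for l in('pot','bowl','pan','sauce'):
    r=trace(n,l)[0]; print(l,r['bbox'],r['score'])
    if l in('pot',):
      p=np.argwhere(r['pixels'])[:,::-1].astype(np.float32);(c,rad)=cv2.minEnclosingCircle(p);print(c,rad,onz('top',c,.1))
# rim circle by eye: centre (158? ) 
print('pot rim eye',onz('top',(130+(452-400)/2,110+292/2),.115),'net',onz('top',(167,260.8),0.0),'side',onz('side',(192.9,181),0))
f,cx,cy,R,t=cal('wrist');print('wristcam',-R.T@t,R[2])
```

```text
spare ball [0.50571792 0.13170621 0.27986019] [0.50375973 0.13182763 0.283     ]
full ball [ 0.49787708 -0.05672945  0.28039883] [ 0.49731013 -0.0565408   0.283     ]
spare clip [0.69754995 0.13286985 0.26870253] [0.68344879 0.12374721 0.29      ]
full clip [ 0.68179154 -0.06086167  0.2742628 ] [ 0.67602649 -0.0639173   0.29      ]
skim [ 0.61589259 -0.06219027  0.27167467] [ 0.618122   -0.06365367  0.28      ]
scr [ 0.58159062 -0.05315806  0.26124275] [ 0.57784181 -0.05243154  0.28      ]
turn [ 0.54527357 -0.05532703  0.26432999] [ 0.54434009 -0.05540718  0.28      ]
rail ends [0.68692249 0.23929053 0.29      ] [ 0.66787776 -0.18846433  0.29      ]
pot
pot [398.5, 276.9, 42.6, 40.8] 0.73
(397.655517578125, 275.613525390625) 21.132816314697266 [ 0.41441546 -0.30028078  0.1       ]
bowl [397.9, 276.2, 40.1, 39.8] 0.81
pan [447.0, 185.8, 71.8, 76.2] 0.61
sauce [149.8, 176.1, 32.5, 31.9] 0.61
pot rim eye [0.45488894 0.34648845 0.115     ] net [0.44785341 0.34509013 0.        ] side [0.45683329 0.35202366 0.        ]
wristcam [0.05452249 0.60429554 0.38388886] [ 0.29743153 -0.06909326 -0.95223978]
```

Emit:
arm_command(increments="-0.15 -0.15 -0.3 -0.03; -0.3 -0.3 -0.6 -0.06; -0.5 -0.5 -0.8 -0.1; -0.75 -0.75 -1 -0.1185; -1 -1 -1 -0.1185; -1 -1 -1 -0.1185", hand=1, squeeze=25)

```text
t: 2.5
ee_pos: [0.2505, 0.4014, 0.3914]
tcp_rot: [[-0.999, 0.046, 0.003], [0.046, 0.999, 0.001], [-0.003, 0.001, -1.0]]
wrist_force: [-0.2, -0.3, 0.0]
width: 0.0879
```

Emit:
arm_command(increments="-0.16 -0.25 0 0; -0.32 -0.5 0 0; -0.5 -0.75 0 0; -0.66 -1 0 0")

```text
t: 2.9
ee_pos: [0.3418, 0.2479, 0.3899]
tcp_rot: [[-0.999, 0.044, 0.001], [0.044, 0.999, 0.0], [-0.001, 0.0, -1.0]]
wrist_force: [0.6, 0.5, 0.4]
width: 0.0881
```

Emit:
arm_command(increments="-0.16 -0.25 0 0; -0.32 -0.5 0 0; -0.5 -0.75 0 0; -0.66 -1 0 0")

```text
t: 3.3
ee_pos: [0.4342, 0.0934, 0.3899]
tcp_rot: [[-0.999, 0.045, 0.001], [0.045, 0.999, 0.0], [-0.001, 0.0, -1.0]]
wrist_force: [0.7, 0.7, 0.3]
width: 0.0878
```

Emit:
arm_command(increments="-0.16 -0.25 0 0; -0.32 -0.5 0 0; -0.5 -0.75 0 0; -0.66 -1 0 0;-0.66 -1 0 0;-0.66 -1 0 0")

```text
t: 3.9
ee_pos: [0.5256, -0.0597, 0.3892]
tcp_rot: [[-0.999, 0.047, -0.001], [0.047, 0.999, 0.001], [0.001, 0.001, -1.0]]
wrist_force: [-0.5, 0.1, 0.6]
width: 0.0879
```

Run:
```python
from h import *
s=state();print(s['t'],s['ee_pos'],s['tcp_rot'][1]);C=cal('wrist')
snap('wrist','w1.png')
for l in ['full_hook','spare_hook','skimmer','turner','scraper']:
    r=spot_point('wrist',l); print(l,[(np.round(a['at'],1).tolist(),round(a['score'],2),onz('wrist',a['at'],.275,C).round(4)) for a in r[:1]])
im=cv2.imread('pics/w1.png')
for X in [(.676,-.0645,.29),(.498,-.0565,.283),(.61,-.0615,.285),(.576,-.06,.285),(.542,-.058,.285)]:
    p=proj('wrist',X,C);cv2.circle(im,tuple(int(v) for v in p),2,(0,0,255),-1)
cv2.imwrite('pics/w1b.png',im)
```

```text
3.9 [ 0.52559882 -0.05971001  0.38921474] [4.66853408e-02 9.98909475e-01 5.82347848e-04]
full_hook [([279.1, 346.2], 0.98, array([ 0.6799, -0.064 ,  0.275 ]))]
spare_hook []
skimmer [([284.4, 293.4], 0.75, array([ 0.6135, -0.0555,  0.275 ]))]
turner [([283.6, 227.5], 0.97, array([ 0.5412, -0.0534,  0.275 ]))]
scraper [([84.1, 249.4], 0.74, array([ 0.5547, -0.248 ,  0.275 ]))]
```

View pics/w1b.png

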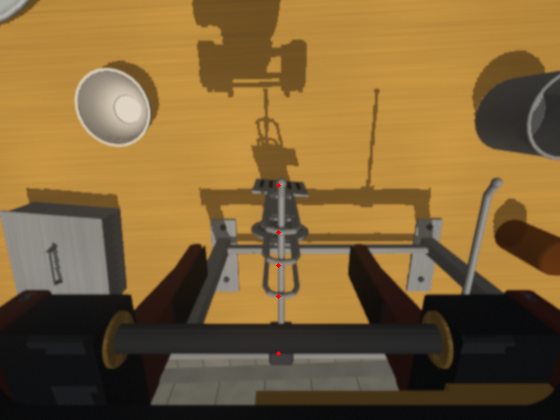

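Run:
```python
from h import *
C=cal('wrist')
u=np.array([.999,-.0445,0]);v=np.array([.0445,.999,0])
for n,p,z in [('fball',(279,185),.283),('sball',(495,184),.283),('sprong',(471,290),.275),('turner',(281.5,229),.282),('scr',(280,263),.282),('skim',(281,294),.282)]:
    X=onz('wrist',p,z,C);print(n,X.round(4),'uv',round(X@u,4),round(X@v,4))
X=np.array(state()['ee_pos']);print(X@u,X@v)
```

```text
fball [ 0.4978 -0.0542  0.283 ] uv 0.4997 -0.032
sball [0.5053 0.1359 0.283 ] uv 0.4987 0.1582
sprong [0.6182 0.1378 0.275 ] uv 0.6115 0.1652
turner [ 0.5399 -0.0537  0.282 ] uv 0.5417 -0.0296
scr [ 0.575  -0.0565  0.282 ] uv 0.5769 -0.0309
skim [ 0.6096 -0.0569  0.282 ] uv 0.6116 -0.0297
0.5271663918754915 -0.034527035337491206
```

Emit:
arm_command(increments="-0.1 0.015 0 0; -0.1 0.015 0.25 0; -0.1 0.015 0.5 0; -0.1 0.015 0.7 0; -0.1 0.015 0.85 0;-0.1 0.015 0.927 0;-0.1 0.015 0.927 0")

```text
t: 4.9
ee_pos: [0.5403, -0.057, 0.2492]
tcp_rot: [[-0.999, 0.044, -0.003], [0.044, 0.999, 0.001], [0.003, 0.001, -1.0]]
wrist_force: [-0.3, 0.8, 0.3]
width: 0.0881
```

Emit:
arm_command(increments="0 0 0 0;0 0 0 0;0 0 0 0;0 0 0 0;0 0 0 0;0 0 0 0", hand=-0.3, squeeze=25)

```text
t: 5.5
ee_pos: [0.5407, -0.0576, 0.2509]
tcp_rot: [[-0.999, 0.045, 0.0], [0.045, 0.999, -0.0], [-0.0, -0.0, -1.0]]
wrist_force: [0.0, -0.5, 0.2]
width: 0.043
```

Emit:
arm_command(increments="0 0 0 0;0 0 0 0;0 0 0 0")

```text
t: 5.8
ee_pos: [0.5407, -0.0574, 0.2507]
tcp_rot: [[-0.999, 0.045, 0.0], [0.045, 0.999, 0.0], [-0.0, 0.0, -1.0]]
wrist_force: [0.2, 0.5, 1.7]
width: 0.0395
```

Run:
```python
from h import *
s=state();print(s['t'],s['ee_pos'],s['width'],s['wrist_force'])
snap('wrist','w2.png');a=snap('side')
r=trace('side','turner');print(r[0]['bbox'],r[0]['score'])
a=cv2.cvtColor(np.asarray(a),cv2.COLOR_RGB2BGR)[90:290,180:380]
cv2.imwrite('pics/c2.png',np.hstack([cv2.resize(a,(400,400)),cv2.imread('pics/w2.png')[100:340,160:400][:, :].repeat(1,0) if 0 else cv2.resize(cv2.imread('pics/w2.png')[140:340,180:380],(400,400))]))
```

```text
5.8 [ 0.5406861  -0.05744754  0.25073052] 0.039512686129095365 [0.16701314 0.50975913 1.68313852]
[278.6, 237.8, 13.4, 38.7] 0.6
```

View pics/c2.png

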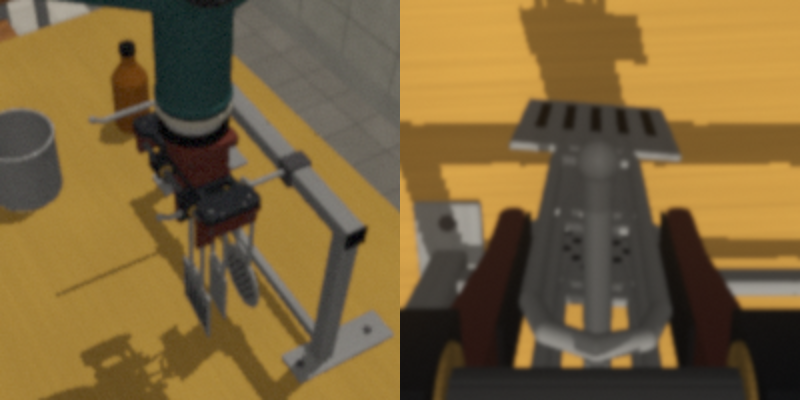

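Emit:
arm_command(increments="0 0 -0.07 0;0 0 -0.14 0;0 0 -0.14 0;0.1 0 -0.14 0;0.25 0 -0.14 0;0.42 0 -0.14 0;0.57 0 -0.14 0;0.7 0 -0.14 0")

```text
t: 6.75
ee_pos: [0.4345, -0.0527, 0.2716]
tcp_rot: [[-0.999, 0.045, -0.0], [0.045, 0.999, -0.0], [0.0, -0.0, -1.0]]
wrist_force: [-0.2, 0.7, -1.4]
width: 0.0394
```

Emit:
arm_command(increments="0 0.1 0 0;0 0.25 0 0;0 0.42 0 0;0 0.58 0 0;0 0.74 0 0;0 0.88 0 0;0 0.97 0 0;0 1 0 0")

```text
t: 7.55
ee_pos: [0.4425, 0.0981, 0.2717]
tcp_rot: [[-0.999, 0.043, 0.0], [0.043, 0.999, 0.0], [-0.0, 0.0, -1.0]]
wrist_force: [-0.5, -0.0, -1.6]
width: 0.0394
```

Emit:
arm_command(increments="0 0.1 0 0;0 0.2 0 0;0 0.26 0 0;0 0.26 0 0;0 0.26 0 0")

```text
t: 8.05
ee_pos: [0.4442, 0.1355, 0.2716]
tcp_rot: [[-0.999, 0.044, -0.0], [0.044, 0.999, -0.001], [0.0, -0.001, -1.0]]
wrist_force: [0.5, -0.4, -1.4]
width: 0.0391
```

Run:
```python
from h import *
s=state();print(s['t'],s['ee_pos'],s['width'],s['wrist_force']);C=cal('wrist')
snap('wrist','w3.png')
for l in ['spare_hook','turner']:
    r=spot_point('wrist',l); print(l,[(np.round(a['at'],1).tolist(),round(a['score'],2),onz('wrist',a['at'],.275,C).round(4)) for a in r[:1]])
im=cv2.imread('pics/w3.png')
for d in (-.183,-.12,-.06,-.02):
    X=np.array([.687,.126,.28])+d*np.array([.999,-.0445,0])
    p=proj('wrist',X,C);cv2.circle(im,tuple(int(v) for v in p),2,(0,0,255),-1)
cv2.imwrite('pics/w3b.png',im)
```

```text
8.05 [0.44416917 0.13550964 0.27156614] 0.03908606855695081 [ 0.51263248 -0.39499876 -1.44142332]
spare_hook []
turner [([277.6, 300.7], 0.93, array([0.4581, 0.136 , 0.275 ]))]
```

View pics/w3b.png

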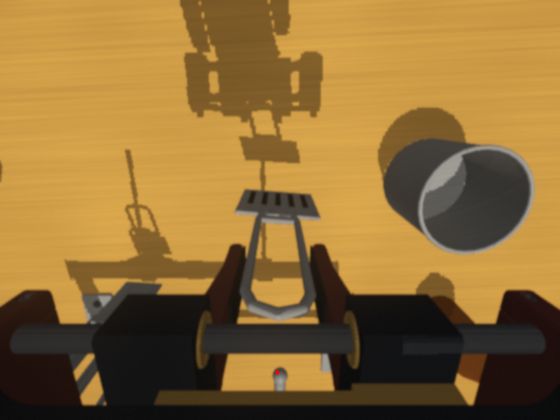

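Emit:
arm_command(increments="-0.1 0 0 0;-0.25 0 0 0;-0.4 0 0 0;-0.55 0 0 0;-0.7 0 0 0;-0.85 0 0 0;-0.95 0 0 0;-1 0 0 0")

```text
t: 9.0
ee_pos: [0.5965, 0.1286, 0.2712]
tcp_rot: [[-0.999, 0.045, 0.001], [0.045, 0.999, -0.0], [-0.001, -0.0, -1.0]]
wrist_force: [-0.5, 0.3, -2.5]
width: 0.0393
```

Emit:
arm_command(increments="-0.1 0 0 0;-0.2 0 0 0;-0.23 0 0 0;-0.23 0 0.05 0;-0.23 0 0.1 0;-0.23 0 0.135 0;-0.23 0 0.135 0;-0.23 0 0.135 0")

```text
t: 9.8
ee_pos: [0.6278, 0.1279, 0.2511]
tcp_rot: [[-0.999, 0.044, -0.001], [0.044, 0.999, 0.0], [0.001, 0.0, -1.0]]
wrist_force: [-0.2, -0.0, -1.4]
width: 0.0392
```

Emit:
arm_command(increments="0 0 0.01 0;0 0 0.01 0;0 0 0.01 0")

```text
t: 10.1
ee_pos: [0.6283, 0.1279, 0.2506]
tcp_rot: [[-0.999, 0.044, 0.0], [0.044, 0.999, 0.0], [-0.0, 0.0, -1.0]]
wrist_force: [-2.2, -0.0, 5.7]
width: 0.0393
```

Run:
```python
from h import *
s=state();print(s['t'],s['ee_pos'],s['width'],s['wrist_force'])
snap('wrist','w4.png');a=snap('side')
a=cv2.cvtColor(np.asarray(a),cv2.COLOR_RGB2BGR)[70:270,160:360]
cv2.imwrite('pics/c4.png',np.hstack([cv2.resize(a,(400,400)),cv2.resize(cv2.imread('pics/w4.png')[180:380,180:380],(400,400))]))
```

```text
10.1 [0.6283203  0.12794856 0.25060419] 0.0393153647892212 [-2.24205196 -0.0076636   5.73667616]
```

View pics/c4.png

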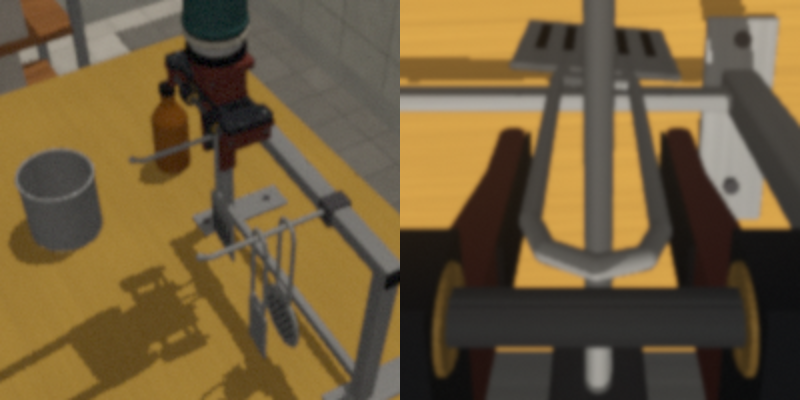

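Emit:
arm_command(increments="0 0 0 0;0 0 0 0;0 0 0 0;0 0 0 0;0 0 0 0", hand=0.8)

```text
t: 10.7
ee_pos: [0.6285, 0.1277, 0.2497]
tcp_rot: [[-0.999, 0.045, -0.0], [0.045, 0.999, -0.0], [0.0, -0.0, -1.0]]
wrist_force: [-0.3, 0.9, 0.7]
width: 0.0752
```

Emit:
arm_command(increments="0 0 -0.1 0;0 0 -0.3 0;0 0 -0.55 0;0.1 -0.1 -0.75 0;0.3 -0.35 -0.8 0;0.5 -0.6 -0.8 0;0.6 -0.85 -0.8 0;0.6 -1 -0.8 0")

```text
t: 11.5
ee_pos: [0.5296, -0.0198, 0.3705]
tcp_rot: [[-0.999, 0.046, -0.0], [0.046, 0.999, -0.001], [0.0, -0.001, -1.0]]
wrist_force: [1.1, -0.3, -0.0]
width: 0.0791
```

Emit:
arm_command(increments="0 -0.15 0 0;0 -0.26 0 0;0 -0.26 0 0;0 -0.26 0 0", hand=1)

```text
t: 11.9
ee_pos: [0.5301, -0.0568, 0.3698]
tcp_rot: [[-0.999, 0.045, -0.0], [0.045, 0.999, 0.0], [0.0, 0.0, -1.0]]
wrist_force: [0.1, 0.2, -1.0]
width: 0.0879
```

Run:
```python
from h import *
u=np.array([.999,-.0445,0]);v=np.array([.0445,.999,0])
s=state();X=np.array(s['ee_pos']);print(s['t'],X,s['width'],s['wrist_force'],'uv',X@u,X@v);C=cal('wrist')
snap('wrist','w5.png')
for l in ['spare_hook','full_hook','turner','scraper','skimmer']:
    r=spot_point('wrist',l); 
    for a in r[:1]:
        X=onz('wrist',a['at'],.275,C); print(l,np.round(a['at'],1),round(a['score'],2),'uv',X@u,X@v)
snap('side')
for l in ['turner','scraper','skimmer']:
    r=spot_point('side',l); 
    for a in r[:1]:
        X=onz('side',a['at'],.275); print('side',l,np.round(a['at'],1),round(a['score'],2),'uv',X@u,X@v)
```

```text
11.9 [ 0.53014608 -0.05679657  0.36980665] 0.08785116805301635 [ 0.08883489  0.22048276 -0.98689584] uv 0.5321433857425404 -0.03314827026909645
scraper [276.4 264.4] 0.82 uv 0.5762485251045641 -0.03300849089775745
skimmer [278.4 300.8] 0.63 uv 0.6151643142442966 -0.031192951346335273
side scraper [292.4 186.4] 0.6 uv 0.5839830199598239 -0.032088895648958095
side skimmer [300.9 183.3] 0.64 uv 0.6066125483546794 -0.033102502910104734
```

View pics/w5.png

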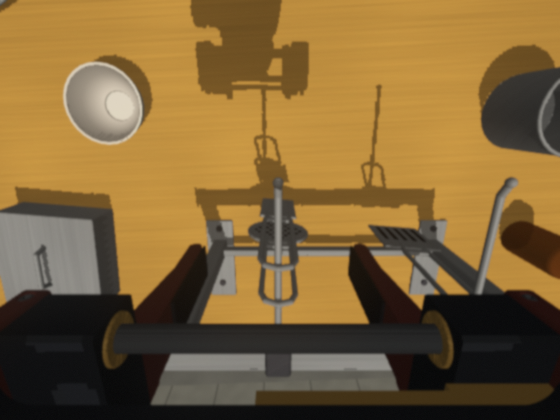

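Emit:
arm_command(increments="-0.15 0 0 0; -0.3 0 0.1 0; -0.3 0 0.35 0;-0.3 0 0.55 0; -0.3 0 0.7 0; -0.3 0 0.8 0;-0.3 0 0.8 0")

```text
t: 13.1
ee_pos: [0.5736, -0.0586, 0.2475]
tcp_rot: [[-0.999, 0.045, -0.005], [0.045, 0.999, 0.001], [0.005, 0.001, -1.0]]
wrist_force: [0.5, 1.1, -0.1]
width: 0.0878
```

Emit:
arm_command(increments="0 0 0 0;0 0 0 0;0 0 0 0;0 0 0 0;0 0 0 0;0 0 0 0;0 0 0 0;0 0 0 0", hand=-0.3)

```text
t: 13.9
ee_pos: [0.5752, -0.059, 0.25]
tcp_rot: [[-0.999, 0.045, 0.0], [0.045, 0.999, 0.0], [-0.0, 0.0, -1.0]]
wrist_force: [-0.0, 0.7, 1.4]
width: 0.0394
```

Emit:
arm_command(increments="0 0 -0.07 0;0 0 -0.14 0;0 0 -0.14 0;0.1 0 -0.14 0;0.25 0 -0.14 0;0.42 0 -0.14 0;0.57 0 -0.14 0;0.7 0 -0.14 0")

```text
t: 14.7
ee_pos: [0.469, -0.0543, 0.271]
tcp_rot: [[-0.999, 0.045, -0.0], [0.045, 0.999, -0.0], [0.0, -0.0, -1.0]]
wrist_force: [-0.6, 0.5, -1.2]
width: 0.0393
```

Emit:
arm_command(increments="0.1 0 0 0;0.2 0.02 0 0;0.25 0.2 0 0;0.25 0.4 0 0;0.25 0.6 0 0;0.25 0.78 0 0;0.25 0.92 0 0;0.25 1 0 0")

```text
t: 15.5
ee_pos: [0.4394, 0.0987, 0.271]
tcp_rot: [[-0.999, 0.043, 0.0], [0.043, 0.999, 0.0], [-0.0, 0.0, -1.0]]
wrist_force: [0.4, 0.2, -1.8]
width: 0.0393
```

Emit:
arm_command(increments="0 0.1 0 0;0 0.2 0 0;0 0.26 0 0;0 0.26 0 0;0 0.26 0 0")

```text
t: 16.0
ee_pos: [0.4412, 0.1357, 0.2708]
tcp_rot: [[-0.999, 0.044, -0.0], [0.044, 0.999, -0.001], [0.0, -0.001, -1.0]]
wrist_force: [-0.8, -0.8, -0.9]
width: 0.0395
```

Run:
```python
from h import *
u=np.array([.999,-.0445,0]);v=np.array([.0445,.999,0])
s=state();X=np.array(s['ee_pos']);print(s['t'],X,s['width'],s['wrist_force'],'uv',X@u,X@v);C=cal('wrist')
snap('wrist','w6.png');a=snap('side')
for l in ['turner','scraper']:
    r=spot_point('wrist',l); 
    for b in r[:1]:
        X=onz('wrist',b['at'],.275,C); print(l,np.round(b['at'],1),round(b['score'],2),'uv',X@u,X@v)
a=cv2.cvtColor(np.asarray(a),cv2.COLOR_RGB2BGR)[70:270,160:360]
cv2.imwrite('pics/c6.png',np.hstack([cv2.resize(a,(400,400)),cv2.resize(cv2.imread('pics/w6.png')[180:420,160:400],(400,400))]))
```

```text
16.0 [0.44117147 0.13572437 0.27077862] 0.03950251120941659 [-0.7693757  -0.82516303 -0.89372573] uv 0.43469056143767015 0.15522077907752582
scraper [279.  301.9] 0.73 uv 0.4488488986218192 0.15709374686923985
```

View pics/c6.png

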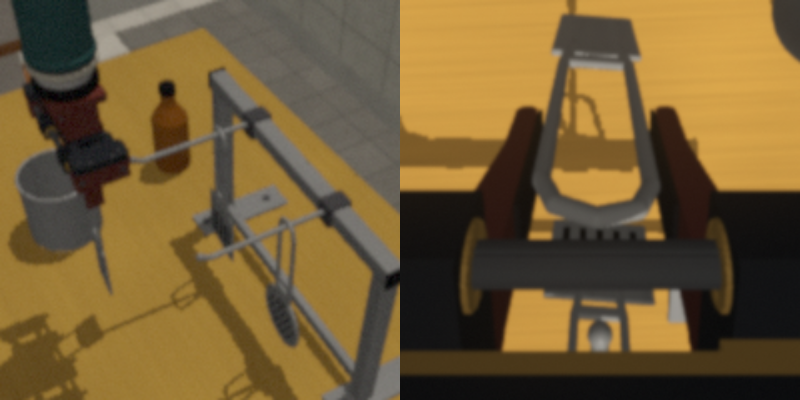

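Emit:
arm_command(increments="-0.1 0 0 0;-0.25 0 0 0;-0.4 0 0 0;-0.55 0 0 0;-0.7 0 0 0;-0.82 0 0 0;-0.9 0 0 0;-0.92 0 0 0")

```text
t: 17.0
ee_pos: [0.5809, 0.1295, 0.2705]
tcp_rot: [[-0.999, 0.045, 0.0], [0.045, 0.999, -0.0], [-0.001, -0.0, -1.0]]
wrist_force: [-0.6, -0.5, -1.5]
width: 0.0393
```

Emit:
arm_command(increments="0 0 0 0;0 0 0.05 0;0 0 0.1 0;0 0 0.13 0;0 0 0.14 0;0 0 0.14 0;0 0 0.14 0")

```text
t: 17.7
ee_pos: [0.5786, 0.1303, 0.25]
tcp_rot: [[-0.999, 0.044, -0.0], [0.044, 0.999, 0.0], [0.0, 0.0, -1.0]]
wrist_force: [-1.2, 1.5, 2.1]
width: 0.0392
```

Emit:
arm_command(increments="0 0 0 0;0 0 0 0;0 0 0 0;0 0 0 0;0 0 0 0", hand=0.8)

```text
t: 18.2
ee_pos: [0.5792, 0.1299, 0.2498]
tcp_rot: [[-0.999, 0.045, 0.0], [0.045, 0.999, -0.0], [-0.0, -0.0, -1.0]]
wrist_force: [-0.3, 1.3, -0.1]
width: 0.0757
```

Emit:
arm_command(increments="0 0 -0.1 0;0 0 -0.3 0;0 0 -0.55 0;0.05 -0.1 -0.75 0;0.15 -0.35 -0.8 0;0.2 -0.6 -0.8 0;0.2 -0.85 -0.8 0;0.2 -1 -0.8 0")

```text
t: 19.0
ee_pos: [0.542, -0.0208, 0.3703]
tcp_rot: [[-0.999, 0.046, 0.001], [0.046, 0.999, -0.001], [-0.001, -0.001, -1.0]]
wrist_force: [0.1, 0.7, -0.0]
width: 0.0793
```

Emit:
arm_command(increments="0 -0.15 0 0;0 -0.26 0 0;0 -0.26 0 0;0 -0.26 0 0", hand=1)

```text
t: 19.4
ee_pos: [0.5406, -0.0573, 0.3699]
tcp_rot: [[-0.999, 0.046, -0.0], [0.046, 0.999, 0.001], [0.0, 0.001, -1.0]]
wrist_force: [0.4, 0.4, -0.3]
width: 0.0877
```

Run:
```python
from h import *
u=np.array([.999,-.0445,0]);v=np.array([.0445,.999,0])
s=state();X=np.array(s['ee_pos']);print(s['t'],X,s['width'],s['wrist_force'],'uv',X@u,X@v);C=cal('wrist')
snap('wrist','w7.png');a=snap('side')
for l in ['full_hook','turner','scraper','skimmer']:
    r=spot_point('wrist',l); 
    for b in r[:1]:
        X=onz('wrist',b['at'],.275,C); print(l,np.round(b['at'],1),round(b['score'],2),'uv',X@u,X@v)
for l in ['turner','scraper','skimmer']:
    r=spot_point('side',l); 
    for b in r[:1]:
        X=onz('side',b['at'],.275); print('side',l,np.round(b['at'],1),round(b['score'],2),'uv',X@u,X@v)
snap('top')
for l in ['pot']:
    for r in trace('top',l): print('trace',r['bbox'],r['score'])
    for r in spot_point('top',l): print(r['at'],r['score'],onz('top',r['at'],0))
a=cv2.cvtColor(np.asarray(a),cv2.COLOR_RGB2BGR)[70:270,160:360]
cv2.imwrite('pics/c7.png',np.hstack([cv2.resize(a,(400,400)),cv2.resize(cv2.imread('pics/w7.png')[130:370,260:500],(400,400))]))
```

```text
19.4 [ 0.54062028 -0.05728832  0.36985825] 0.08770709709077132 [ 0.4113767   0.43238332 -0.31345423] uv 0.542628992724238 -0.03317342687020131
full_hook [278.4 345.3] 0.93 uv 0.6781961365145758 -0.031217266743750086
turner [475.2 297.3] 0.65 uv 0.6222670326067583 0.15657810799646843
scraper [489.9 251.8] 0.55 uv 0.5744822095071931 0.16003803837651934
skimmer [278.1 287.2] 0.69 uv 0.6107143960040541 -0.031471590251037455
side skimmer [302.5 182.6] 0.69 uv 0.6111063085185034 -0.032967597383281
trace [160.2, 255.4, 52.8, 42.6] 0.92
[164.4, 257.3] 0.83 [0.45785257 0.35319586 0.        ]
```

View pics/c7.png

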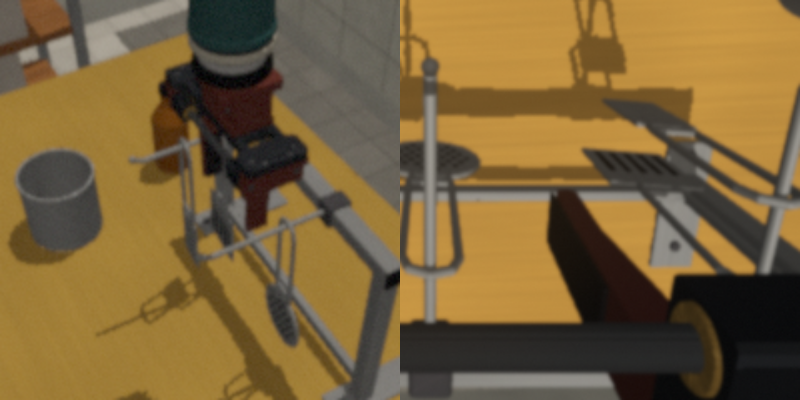

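Emit:
arm_command(increments="-0.2 0 0 0; -0.4 0 0 0; -0.457 0 0.15 0;-0.457 0 0.4 0; -0.457 0 0.65 0; -0.457 0 0.8 0;-0.457 0 0.8 0")

```text
t: 20.7
ee_pos: [0.6066, -0.0601, 0.2461]
tcp_rot: [[-0.999, 0.045, -0.007], [0.045, 0.999, 0.001], [0.007, 0.001, -1.0]]
wrist_force: [0.4, 0.3, 1.0]
width: 0.0875
```

Emit:
arm_command(increments="0 0 0 0;0 0 0 0;0 0 0 0;0 0 0 0;0 0 0 0;0 0 0 0;0 0 0 0;0 0 0 0", hand=-0.3)

```text
t: 21.5
ee_pos: [0.6092, -0.0605, 0.2501]
tcp_rot: [[-0.999, 0.045, 0.0], [0.045, 0.999, 0.0], [-0.0, 0.0, -1.0]]
wrist_force: [-0.7, 0.1, 2.4]
width: 0.0394
```

Emit:
arm_command(increments="0 0 -0.07 0;0 0 -0.14 0;0 0 -0.14 0;0.1 0 -0.14 0;0.25 0 -0.14 0;0.42 0 -0.14 0;0.57 0 -0.14 0;0.7 0 -0.14 0")

```text
t: 22.3
ee_pos: [0.503, -0.0558, 0.271]
tcp_rot: [[-0.999, 0.045, -0.0], [0.045, 0.999, -0.0], [0.0, -0.0, -1.0]]
wrist_force: [-0.0, 0.4, -1.8]
width: 0.0393
```

Emit:
arm_command(increments="0.15 0 0 0;0.3 0 0 0;0.45 0.0 0 0;0.5 0 -0.1 0;0.5 0 -0.25 0;0.5 0 -0.45 0;0.5 0 -0.6 0;0.5 0 -0.6 0")

```text
t: 23.1
ee_pos: [0.4311, -0.0531, 0.364]
tcp_rot: [[-0.999, 0.045, 0.007], [0.045, 0.999, -0.002], [-0.007, -0.002, -1.0]]
wrist_force: [1.0, 0.1, -2.2]
width: 0.0389
```

Emit:
arm_command(increments="0 0.1 0 0;0 0.25 0 0;0 0.42 0 0;0 0.6 0 0;0 0.78 0 0;0 0.9 0 0;0 0.98 0 0;0 1 0 0")

```text
t: 23.9
ee_pos: [0.4356, 0.0982, 0.3599]
tcp_rot: [[-0.999, 0.043, -0.001], [0.043, 0.999, -0.0], [0.001, -0.0, -1.0]]
wrist_force: [0.1, 0.2, -1.1]
width: 0.0395
```

Emit:
arm_command(increments="0 0.1 0 0;0 0.25 0 0;0 0.42 0 0;0 0.6 0 0;0 0.78 0 0;0 0.9 0 0;0 0.98 0 0;0 1 0 0")

```text
t: 24.7
ee_pos: [0.4428, 0.2475, 0.3604]
tcp_rot: [[-0.999, 0.044, -0.001], [0.044, 0.999, -0.001], [0.0, -0.001, -1.0]]
wrist_force: [0.4, -0.6, -1.0]
width: 0.0391
```

Run:
```python
from h import *
u=np.array([.999,-.0445,0]);v=np.array([.0445,.999,0])
s=state();X=np.array(s['ee_pos']);print(s['t'],X,s['width'],s['wrist_force'],'uv',X@u,X@v);C=cal('wrist')
snap('wrist','w8.png');a=snap('top','t8.png');snap('side','s8.png')
for n in ('wrist','top','side'):
  for l in ['pot','skimmer','skimmer_head']:
    for b in spot_point(n,l)[:1]:
        z={'pot':0,'skimmer':X[2]+.025,'skimmer_head':X[2]-.149}[l]
        print(n,l,np.round(b['at'],1),round(b['score'],2),onz(n,b['at'],z,C if n=='wrist' else None).round(4))
a=cv2.cvtColor(np.asarray(a),cv2.COLOR_RGB2BGR)[180:320,90:230]
cv2.imwrite('pics/c8.png',np.hstack([cv2.resize(a,(400,400)),cv2.resize(cv2.imread('pics/w8.png'),(400,400))]))
```

```text
24.7 [0.44284891 0.24746746 0.3603821 ] 0.039114327859571425 [ 0.3692418  -0.57817173 -1.0192877 ] uv 0.43139376098886867 0.26692677098891676
wrist pot [332.9 169.1] 0.94 [0.4493 0.3451 0.    ]
wrist skimmer [279.  307.2] 0.6 [0.4453 0.2491 0.3854]
wrist skimmer_head [278.4 204.6] 0.61 [0.4461 0.2495 0.2114]
top pot [231.2 203. ] 0.46 [0.6205 0.1639 0.    ]
top skimmer [277.5 184.1] 0.63 [0.6007 0.015  0.3854]
top skimmer_head [230.1 180.8] 0.71 [0.6429 0.1416 0.2114]
side pot [191.3 183.1] 0.61 [ 0.4484  0.3458 -0.    ]
side skimmer_head [188.6 150.9] 0.49 [0.4418 0.2581 0.2114]
```

View pics/w8.png

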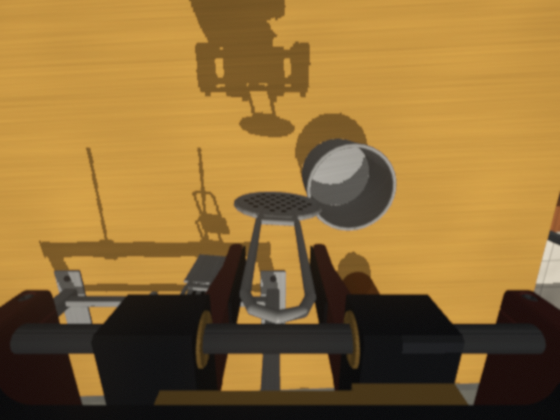

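Run:
```python
from h import *
from scipy.optimize import least_squares
C=cal('wrist')
def box(c):
    a=np.linspace(0,2*np.pi,90); P=np.array([proj('wrist',(c[0]+.06*np.cos(t),c[1]+.06*np.sin(t),.115),C) for t in a]); return np.array([P[:,0].min(),P[:,0].max(),P[:,1].min(),P[:,1].max()])
r=least_squares(lambda c:box(c)-[306.5,395.5,142.5,229.5],[.45,.345],diff_step=1e-4);print(r.x,r.fun)
s=state();h=onz('wrist',(278,206),s['ee_pos'][2]-.149,C);print('head',h,s['ee_pos'])
d=r.x-h[:2];print('du dv',d@[.999,-.0445],d@[.0445,.999])
```

```text
[0.45580793 0.34858765] [ 0.64160025 -0.63760493  0.68139765 -0.88462522]
head [0.44757531 0.24855132 0.21193664] [0.4427633  0.24696314 0.36093664]
du dv 0.00377277913254218 0.10030264682282075
```

Emit:
arm_command(increments="-0.02 0.12 0 0;-0.02 0.28 0 0;-0.02 0.44 0 0;-0.02 0.57 0 0;-0.02 0.64 0 0;-0.02 0.665 0 0;-0.02 0.665 0 0")

```text
t: 26.0
ee_pos: [0.4501, 0.347, 0.3606]
tcp_rot: [[-0.999, 0.044, -0.0], [0.044, 0.999, -0.001], [0.0, -0.001, -1.0]]
wrist_force: [-0.0, -0.9, -1.2]
width: 0.039
```

Run:
```python
from h import *
s=state();X=np.array(s['ee_pos']);print(s['t'],X,s['width'],s['wrist_force']);C=cal('wrist')
snap('wrist','w9.png');a=snap('side')
for l in ['pot','skimmer','skimmer_head']:
    for b in spot_point('wrist',l)[:1]:
        z={'pot':0,'skimmer':X[2]+.025,'skimmer_head':X[2]-.149}[l]
        print(l,np.round(b['at'],1),round(b['score'],2),onz('wrist',b['at'],z,C).round(4))
a=cv2.cvtColor(np.asarray(a),cv2.COLOR_RGB2BGR)[70:270,100:300]
cv2.imwrite('pics/c9.png',np.hstack([cv2.resize(a,(400,400)),cv2.resize(cv2.imread('pics/w9.png')[100:340,160:400],(400,400))]))
```

```text
26.0 [0.45008757 0.34703458 0.36059717] 0.03903352297464216 [-0.04154112 -0.89257928 -1.23004996]
pot [279.2 167.4] 0.66 [0.4496 0.3515 0.    ]
skimmer [279.9 306.9] 0.68 [0.4524 0.3491 0.3856]
skimmer_head [278.6 204.9] 0.79 [0.4537 0.3492 0.2116]
```

View pics/c9.png

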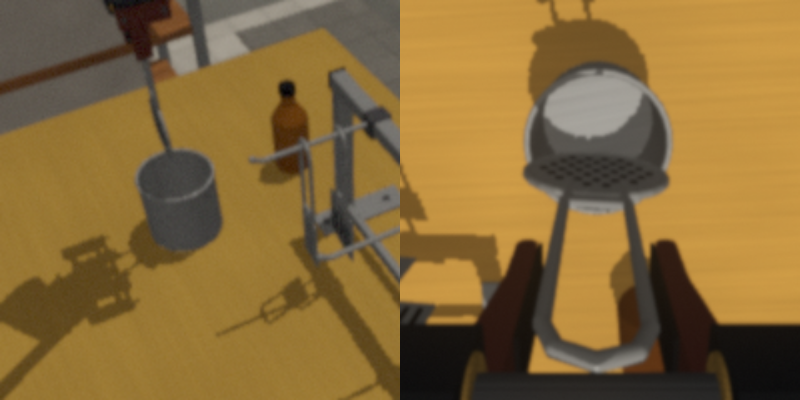

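Emit:
arm_command(increments="0 0 0.1 0;0 0 0.25 0;0 0 0.4 0;0 0 0.55 0;0 0 0.7 0;0 0 0.82 0;0 0 0.92 0;0 0 0.95 0")

```text
t: 27.05
ee_pos: [0.4493, 0.3456, 0.2168]
tcp_rot: [[-0.999, 0.045, -0.003], [0.045, 0.999, -0.002], [0.002, -0.002, -1.0]]
wrist_force: [-0.3, 0.0, -1.1]
width: 0.0392
```

Emit:
arm_command(increments="0 0 0.03 0;0 0 0.06 0;0 0 0.09 0;0 0 0.11 0;0 0 0.12 0;0 0 0.12 0;0 0 0.12 0")

```text
t: 27.75
ee_pos: [0.4502, 0.3467, 0.2005]
tcp_rot: [[-0.999, 0.045, 0.0], [0.045, 0.999, 0.0], [-0.0, 0.0, -1.0]]
wrist_force: [-0.7, -0.2, -1.6]
width: 0.0392
```

Emit:
arm_command(increments="0 0 0.01 0;0 0 0.02 0;0 0 0.02 0;0 0 0.02 0")

```text
t: 28.15
ee_pos: [0.4502, 0.3467, 0.1974]
tcp_rot: [[-0.999, 0.045, 0.0], [0.045, 0.999, 0.0], [-0.0, 0.0, -1.0]]
wrist_force: [-0.7, 0.7, -1.3]
width: 0.0393
```

Emit:
arm_command(increments="0 0 0.005 0;0 0 0.01 0;0 0 0.01 0;0 0 0.01 0")

```text
t: 28.55
ee_pos: [0.4509, 0.3469, 0.1971]
tcp_rot: [[-0.999, 0.045, 0.002], [0.045, 0.999, 0.001], [-0.002, 0.001, -1.0]]
wrist_force: [-0.9, 0.2, 7.5]
width: 0.0393
```

Emit:
arm_command(increments="0 0 0 0;0 0 0 0;0 0 0 0;0 0 0 0;0 0 0 0;0 0 0 0;0 0 0 0;0 0 0 0", hand=1)

```text
t: 29.35
ee_pos: [0.4502, 0.3467, 0.1958]
tcp_rot: [[-0.999, 0.045, -0.0], [0.045, 0.999, -0.0], [0.0, -0.0, -1.0]]
wrist_force: [-0.2, 0.9, 0.1]
width: 0.0877
```

Emit:
arm_command(increments="0 0 -0.1 0;0 0 -0.25 0;0 0 -0.45 0;0 0 -0.65 0;0 0 -0.85 0;0 0 -1 0;0 0 -1 0;0 0 -1 0")

```text
t: 30.15
ee_pos: [0.4501, 0.3467, 0.3457]
tcp_rot: [[-0.999, 0.045, 0.0], [0.045, 0.999, 0.0], [-0.0, 0.0, -1.0]]
wrist_force: [-0.5, -0.2, -0.4]
width: 0.0878
```

Run:
```python
from h import *
s=state();X=np.array(s['ee_pos']);print(s['t'],X,s['width'],s['wrist_force']);C=cal('wrist')
snap('wrist','w10.png');a=snap('side')
for n in('wrist','side'):
  for l in ['pot','skimmer_head','turner','scraper']:
    for b in spot_point(n,l)[:1]:
        z={'pot':0,'skimmer_head':.045}.get(l,.275)
        print(n,l,np.round(b['at'],1),round(b['score'],2),onz(n,b['at'],z,C if n=='wrist' else None).round(4))
a=cv2.cvtColor(np.asarray(a),cv2.COLOR_RGB2BGR)[70:270,130:330]
cv2.imwrite('pics/c10.png',np.hstack([cv2.resize(a,(400,400)),cv2.resize(cv2.imread('pics/w10.png')[60:340,140:420],(400,400))]))
```

```text
30.15 [0.45011952 0.34668727 0.34568579] 0.08782808997015853 [-0.45637379 -0.20274129 -0.3808996 ]
wrist pot [281.3 169.2] 0.61 [0.4506 0.3548 0.    ]
wrist skimmer_head [277.  174.3] 0.88 [0.4503 0.3475 0.045 ]
side pot [193.7 182.5] 0.77 [0.4563 0.3442 0.    ]
side skimmer_head [190.  172.2] 0.47 [0.4537 0.3495 0.045 ]
side turner [268.7 137.8] 0.81 [0.6238 0.1231 0.275 ]
side scraper [254.3 141.1] 0.87 [0.5849 0.1313 0.275 ]
```

View pics/c10.png

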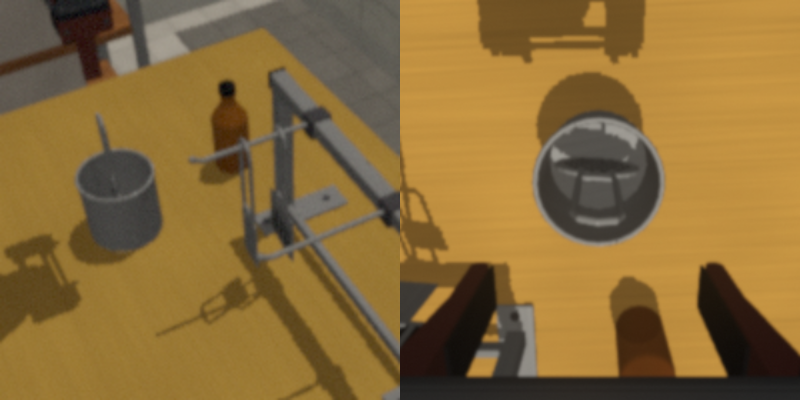

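Emit:
arm_command(increments="0 0 -0.1 0;0 0 -0.2 0;0 0 -0.2 0;0 0 -0.2 0;0 0 -0.2 0;0 0 -0.2 0;0 0 -0.2 0;0 0 -0.2 0")

```text
t: 31.45
ee_pos: [0.4501, 0.3466, 0.3755]
tcp_rot: [[-0.999, 0.045, -0.001], [0.045, 0.999, -0.0], [0.001, -0.0, -1.0]]
wrist_force: [0.0, -0.2, -1.1]
width: 0.0881
```

Run:
```python
from h import *
a=snap('side').astype(int)
b=snap('side').astype(int);print(abs(a-b)[70:270,130:330].max())
for b in spot_point('side','skimmer_head')[:1]: print(b['at'],b['score'])
print(sign_off())
```

```text
26
[192.5, 168.9] 0.61
the job is handed in; nothing more can be done
None
```

I moved the turner and then the scraper to the spare prong. I then took the skimmer off the crowded prong, let it down until the wrist felt the pot floor (about 7.5 N), and released it. The job was handed in at about 32 s; `sign_off()` gave no verdict.

- **Turner and scraper:** the last side picture showed both hanging on the spare prong, at about 60 mm and 100 mm out from the rail.
- **Skimmer:** it leans head down in the upright pot, its top towards the robot. The networks put its disc centre within about 10 mm of the pot's axis. The lean looked like about 0.45 rad, judged by eye only.
- **Robot:** the gripper is open and well above everything.
- **Bowl, bottle and pan:** the arm went near none of them. The bottle looked untouched in the last pictures, but I did not measure any of the three again.
- **Disagreements:** pot position estimates differed by up to 10 mm between cameras, so I used the rim as seen by the wrist camera. The top camera also misplaced the pot once, when the arm was over it, and I ignored that.
- **Stillness:** comparing two side pictures just before hand-in was not conclusive. They differed by up to 26 grey levels, which may only be image noise.

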